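Clamp a glue-up with the coarse ring only

ROBOT

A 6-joint arm with a two-finger parallel gripper is mounted at the origin on the work surface. World frame = base frame: x ahead of the robot, y to its left, z up, the work surface at z = 0. Lengths are in m, angles in degrees, forces in N, time in s.
With the tool pointing down it reaches from about 0.325 to 0.775 m from the base axis. Payload 5.5 kg.
Tool frame: the origin (TCP) lies midway between the tips of the shut fingers; the grasp point (between the pads) lies 19 mm behind it (ctrl.grip_point_offset is the distance from the TCP to the grasp point, in m); x points along the fingers, y is the direction in which the jaws open and shut, and the axes are right-handed (so a half turn about x gives the same grasp; the last joint's range is limited). The gripper opens to 88 mm and grips with 3 to 60 N. Pads are 20 mm wide; open, the fingers measure 115 mm over their backs; the gripper's body (75 mm by 178 mm) begins 61 mm behind the grasp point.
Start: joints at [66.652, 5.22, 70.514, -0, 104.267, -3.249], TCP at [0.206, 0.563, 0.223] pointing down, gripper open.
Joint ranges: [-164.24, 164.24], [-49.07, 125.15], [9.68, 141.18], [-86.29, 266.29], [3.28, 154.24], [-151.56, 151.56]. Speed limits (degrees/s): [147.25, 147.25, 172.46, 180, 180, 180].

INTERFACE

Orientations are given as [roll, pitch, yaw] about the fixed x, y, z axes, in that order (R = Rz(yaw) Ry(pitch) Rx(roll)).
In Python, from rig import ctrl, imaging, close_job gives the robot as it stands.
- The arm moves only by the shell command python3 -m inch 'ROWS' [FORCE]. ROWS is JSON, a list of rows, each an object with "offset": the shift along the world's x, y, z each as a share of 0.3 m, from -1 to 1, a list of three; "dr": the turn, a rotation vector about the world's x, y, z each as a share of pi/4 rad, from -1 to 1, a list of three; "grip": the opening, from 0 (shut) to 1 (fully open). A call has 1 to 10 rows; each row shifts and turns the commanded pose from where the row before left it; what a row does not reach is not made up. A row lasts 1/10 s, in which the tool goes at most 50 mm and 8.59 degrees, less where a joint would pass 70% of its speed; a pose out of reach is approached as far as the arm can. A call with a number of a shift or a turn outside -1 to 1 is refused whole. A call with a gripper value outside its range is refused whole. The fingers move at their own pace and stop on an object; FORCE is the grip in N (left out, the last holds). Time passes only in rows, so rows that do not move let the fingers close. It gives the time, the measured TCP pose, the force and the opening at its end, in the units of the state.
- ctrl.state(): the state, without advancing time (a new reading comes with each control period).
- imaging.grab_frame(name): name is "side" or "top"; returns the picture (420x560x3 uint8, red, green, blue); there is no depth.
- imaging.camera_model(name): a dict with "fx", "fy", "cx", "cy" (pixels), "world_to_cam" (4x4, takes a point from world to camera coordinates). Camera axes: x right, y down, z forward; pixel columns grow to the right and rows downward; lengths in m; the calibration is good to about 2 mm. A picture is of the moment at which its call begins. camera_model takes no time and is no camera call.
- close_job(): hands the job in, once; it reports no verdict.
Trained networks look in the newest picture that a camera, given by its name, has taken for a name from the list of things; names that differ only in an ending like _2 or _b are one class to them, and where a whole thing is asked for, a point or a joint stands for the part that bears it (a point fixed in the world has none). Each returns a list of dicts, best first, with "conf" (0 to 1); they miss things now and then, are a little off and sometimes report something else, mostly with a low value. They report only what shows in the picture. A call takes as long as a camera call. They do not tell look-alikes from the thing itself.
- imaging.silhouettes(camera, label): "region" (420x560 bool, what is visible of it).
- imaging.spot_point(camera, label): "point" ([x, y, z] in m, in world coordinates, good to about 4 mm: a listed point, or the origin of a listed thing).
The state is a dict: "time": time; "qpos": joint angles; "qvel": joint speeds; "joint_efforts": joint torques, N m; "tool_pos": TCP position; "eef_rot": TCP orientation; "contact_force": force on the tool from outside, world axes, zero at the start; "wrist_torque": the same for the moment, N m; "grip_width": finger opening in m.
Only numpy, scipy, OpenCV 4.12 (cv2) and the standard library are available. Lean on these libraries where they do the work, as an engineer would, in place of code of your own. Each camera call takes 0.05 s, during which the arm holds its last target.

TASK

A glued bracket sits ready in the bench press. Clamp it: turn only the large outer ring on top of the press clockwise, seen from above, until the foot bears firmly on the bracket with its spring a little compressed, then stop before the spring is fully compressed and let go. The bar-handled inner knob in the middle of the ring is already set, so leave it as it is, and do not knock over the glue bottle beside the press.

Things in the scene. Friction and masses are not known exactly. Their poses are not given: they have to be found in the camera images.
- press: bench press bolted to the table: grey base plate 160 x 220 x 20 mm, two steel columns 88 mm either side of the middle, grey bridge 60 mm (x) by 220 mm (y), its top 164 mm above the table. Origin on the table under the vertical screw axis; z up, y along the bridge. The controls stand on the bridge, the screw hangs below it
- ring_centre (a point): centre of the outer ring, half-way up, on the screw axis. The ring is a black knurled cylinder 62 mm in diameter, 30 mm high, 14 mm clear of the bridge. It stays at its height and turns with a steady friction of about 0.4 N m; each radian clockwise from above lowers the foot 4.5 mm. It does not run back when released
- screw (a point): point on the screw axis at the underside of the bridge. Below it hangs the round foot (44 mm wide), at first 9 to 16 mm above the bracket (2 to 3.6 rad of ring). Its spring is preloaded to 40 N: at touch the ring's torque rises by about 0.18 N m, then slowly to 0.32 N m above free friction at full compression, 8 mm (1.8 rad) past touch, where it goes solid
- bar_tip (a point): one end of the inner knob's bar handle, at mid height. The bar is 84 mm long, 11 wide, 14 high, level and centred on the screw axis (x of this point points out along it); it overhangs the ring by 11 mm at each end, its underside 9 mm above the ring's top, its top 38 mm above the ring's centre. It turns on its own, very easily: fingers must grip the ring beside the bar
- part: the glued bracket under the foot: plywood block 110 x 70 x 26 mm with an aluminium block 90 x 50 x 22 mm on top, 48 mm high in all; loose on a wooden packing block; origin at the centre of its underside
- glue: glue bottle, 42 mm in diameter, 130 mm tall, standing loose on the table beside the press; origin at the centre of its underside
There are look-alikes about, which are no part of the job. Of the things like the glue, leave any that is blue or orange; of the rest the larger one is meant.

How it is judged:
By the outcome, as a careful person would: the job done as asked, in the order asked, and still so for the second after the job is handed in, with the robot touching nothing.
It also fails if it takes over 56 s, if anything falls off the work surface, if the arm or the gripper's body presses on something with over 40 N, if the wrist force passes 120 N, or if a joint passes its speed limit or range.

## Working session

There is one attempt and no reset: what is moved stays moved. The work goes in short steps, Python scripts to look and compute and a shell command to move; the robot and the scene stay as the last step left them, time stands still between calls to the robot, and variables do not carry over. Pictures are saved under pics/ and viewed, and the job is handed in when it is done.

```bash
ls; mkdir -p pics; python3 - <<'E'
from rig import ctrl, imaging
import cv2
for n in("side","top"):
    im=imaging.grab_frame(n); cv2.imwrite(f"pics/{n}0.png",im[:,:,::-1])
    m=imaging.camera_model(n); print(n,m["fx"],m["cx"],m["cy"]); print(m["world_to_cam"])
    for l in("press","ring_centre","screw","bar_tip","part","glue"):
        for d in imaging.spot_point(n,l): print(n,l,round(d["conf"],2),d["point"])
print(ctrl.state())
E
```

```text
pics
side 511.21044362124815 283.6914979954386 213.08415874446308
[[-0.99408443 -0.10641599  0.02172042  0.54454358]
 [-0.08495277  0.63724602 -0.7659638   0.1038874 ]
 [ 0.06766955 -0.7632779  -0.64251668  0.85272401]
 [ 0.          0.          0.          1.        ]]
side press 0.92 [0.5773, 0.03, -0.0011]
side ring_centre 0.88 [0.5805, 0.0269, 0.1946]
side screw 0.63 [0.5801, 0.0271, 0.1429]
side screw 0.5 [0.5881, 0.0695, 0.225]
side part 0.64 [0.5773, 0.0257, 0.0519]
side glue 0.94 [0.4489, 0.1938, 0.0033]
side glue 0.93 [0.6214, 0.218, -0.0002]
side glue 0.86 [0.5642, 0.2532, 0.0029]
top 517.7723571246386 282.68760054903044 205.13986537009893
[[-0.01370055 -0.99977803 -0.0160061   0.10994661]
 [-0.98109947  0.0165312  -0.19279663  0.545374  ]
 [ 0.19301843  0.01306216 -0.98110818  0.78931959]
 [ 0.          0.          0.          1.        ]]
top press 0.98 [0.5841, 0.0277, -0.0012]
top ring_centre 0.93 [0.5814, 0.0267, 0.1933]
top screw 0.6 [0.5785, 0.0297, 0.1389]
top bar_tip 0.83 [0.5869, 0.0673, 0.2268]
top part 0.65 [0.5788, 0.0253, 0.052]
top glue 0.85 [0.5621, 0.2562, -0.0004]
top glue 0.84 [0.5359, 0.1684, 0.0013]
top glue 0.7 [0.6204, 0.2187, 0.0013]
top glue 0.62 [0.4453, 0.1892, 0.0023]
{'time': 0.7, 'qpos': array([ 6.66519706e+01,  5.21889899e+00,  7.05129694e+01,  6.60611911e-04,
        1.04268279e+02, -3.24859502e+00]), 'qvel': array([-0.05006942, -0.02825947,  0.02170052,  0.05699932,  0.02703109,
       -0.00917139]), 'joint_efforts': array([ 7.91178154e-04, -4.46041238e+01, -4.06410277e+01,  6.96407002e-02,
        1.93252688e-02,  3.46885912e-06]), 'tool_pos': array([0.20619124, 0.56346825, 0.22264836]), 'eef_rot': array([-170.30667218,   89.99934308,  169.59405629]), 'contact_force': array([1.04468671, 0.08814203, 0.35792423]), 'wrist_torque': array([0.04546574, 0.00065894, 0.01606969]), 'grip_width': 0.08808125133760145}
```

View pics/side0.png

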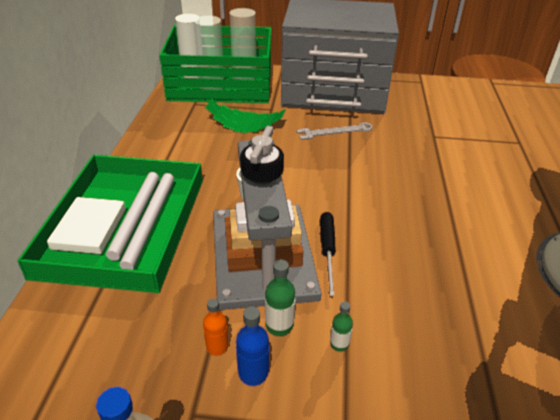

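View pics/top0.png

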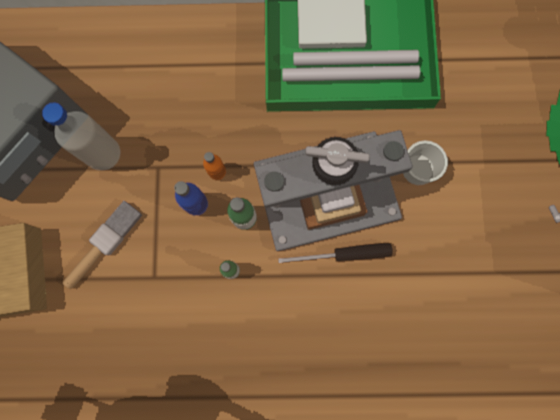

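The bottles are: big green (top 240,210), small green (230,268), blue (190,198) and orange (214,166). With blue and orange ruled out, the larger green one is the glue. I'll enlarge the press and the bottles to confirm.

```bash
cat > h.py <<'E'
from rig import ctrl, imaging
import cv2, numpy as np
from scipy.spatial.transform import Rotation as R
def P(n):
    m=imaging.camera_model(n);K=np.array([[m["fx"],0,m["cx"]],[0,m["fy"],m["cy"]],[0,0,1]]);return K@np.array(m["world_to_cam"])[:3]
def tri(ps,pt):
    X=cv2.triangulatePoints(P("side"),P("top"),np.array(ps,float).reshape(2,1),np.array(pt,float).reshape(2,1)).ravel();return X[:3]/X[3]
def proj(n,x):
    u=P(n)@np.append(x,1);return u[:2]/u[2]
E
python3 - <<'E'
from h import *
a=cv2.imread("pics/side0.png")[110:310,200:370];b=cv2.imread("pics/top0.png")[110:290,180:450]
cv2.imwrite("pics/sc.png",cv2.resize(a,None,fx=3,fy=3,interpolation=cv2.INTER_CUBIC)[:600])
cv2.imwrite("pics/tc.png",cv2.resize(b,None,fx=2.9,fy=2.9,interpolation=cv2.INTER_CUBIC))
for x in ([.536,.168,0],[.536,.168,.13],[.581,.0268,.194],[.445,.19,0]): print(x,proj("side",x).round(),proj("top",x).round())
s=ctrl.state(); r=R.from_euler("xyz",s["eef_rot"],degrees=True).as_matrix(); print(r.round(3),ctrl.grip_point_offset)
for n,l in(("side","bar_tip"),("top","bar_tip"),("side","ring_centre"),("top","ring_centre")):
    for d in imaging.silhouettes(n,l): 
        ys,xs=np.where(d["region"]);print(n,l,d["conf"],xs.min(),xs.max(),ys.min(),ys.max(),xs.mean(),ys.mean())
E
```

```text
[0.536, 0.168, 0] [280. 324.] [245. 218.]
[0.536, 0.168, 0.13] [281. 263.] [237. 203.]
[0.581, 0.0268, 0.194] [262. 160.] [335. 160.]
[0.445, 0.19, 0] [340. 343.] [232. 271.]
[[-0.     0.344  0.939]
 [ 0.     0.939 -0.344]
 [-1.    -0.    -0.   ]] 0.0187
side bar_tip 0.56 250 271 127 163 260.89980732177264 145.86319845857417
top bar_tip 0.74 305 368 143 166 336.832328106152 154.6465621230398
top bar_tip 0.6 312 357 137 185 333.9264305177112 165.03905540417801
side ring_centre 0.76 240 283 145 182 262.30795847750863 165.42560553633217
top ring_centre 0.74 312 358 137 185 334.3851409052092 164.5593509820666
```

View pics/sc.png

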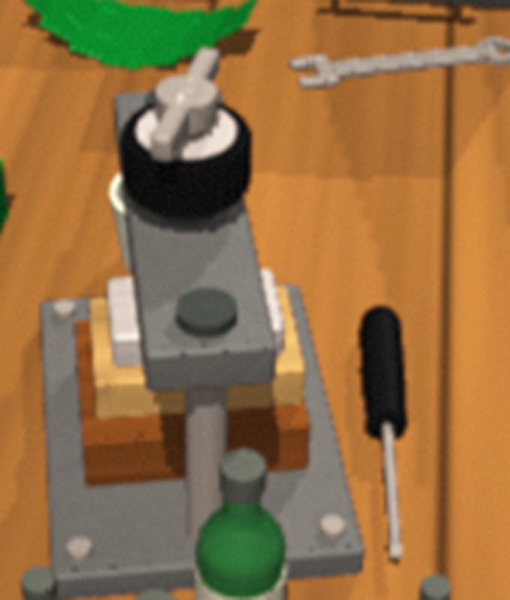

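View pics/tc.png

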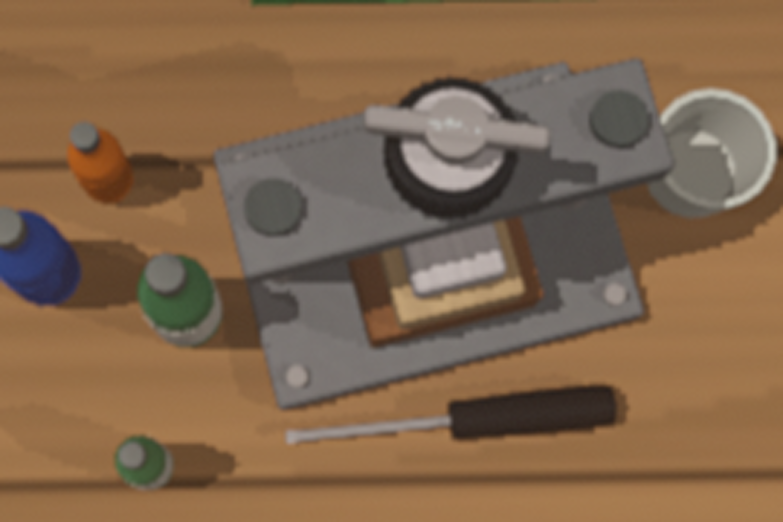

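```bash
python3 - <<'E'
from h import *
a=tri((255,158.3),(306.5,150.4)); b=tri((269.7,128.3),(369,157.2)); print(a,b,(a+b)/2,np.linalg.norm(a-b),np.degrees(np.arctan2(a[1]-b[1],a[0]-b[0])))
c=np.array([.581,.0268,.1935]); 
im={n:cv2.imread(f"pics/{n}0.png") for n in("side","top")}
for n in im:
  for dz in(-.015,.015):
    t=np.linspace(0,2*np.pi,60); pts=np.array([proj(n,c+[.031*np.cos(k),.031*np.sin(k),dz]) for k in t])
    lo=pts.min(0)-40
    big=im[n] if dz==-.015 else big
    if dz==-.015: big=cv2.resize(im[n],None,fx=4,fy=4,interpolation=cv2.INTER_CUBIC)
    cv2.polylines(big,[np.int32(pts*4+2)],True,(0,0,255) if dz<0 else (0,255,255),1)
  u=proj(n,c)*4; big=big[int(u[1]-200):int(u[1]+200),int(u[0]-200):int(u[0]+200)]
  im[n]=big
cv2.imwrite("pics/ov.png",np.hstack([im["side"],im["top"]]))
print([tri((262.3,155),(335.9,160.7))])
E
```

```text
[0.58569557 0.06695268 0.22429192] [ 0.57551007 -0.01495984  0.22389743] [0.58060282 0.02599642 0.22409467] 0.08254430054134622 82.91188007955863
[array([0.5792804 , 0.02653326, 0.20284067])]
```

View pics/ov.png

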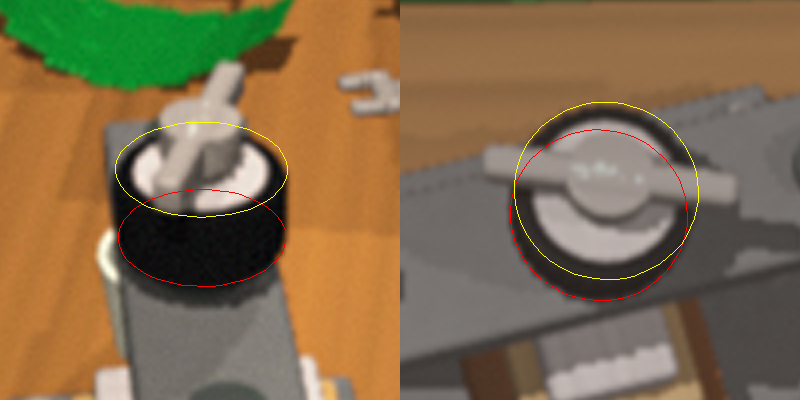

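```bash
python3 -c "
from h import *
print(tri((115,398),(55,115)))"
python3 -m inch '[{"offset":[0,0,0.13],"dr":[0,0,0],"grip":1},{"offset":[0,0,0.13],"dr":[0,0,0],"grip":1},{"offset":[0.078,-0.112,0],"dr":[0,0,-0.0375],"grip":1},{"offset":[0.078,-0.112,0],"dr":[0,0,-0.0375],"grip":1},{"offset":[0.078,-0.112,0],"dr":[0,0,-0.0375],"grip":1},{"offset":[0.078,-0.112,0],"dr":[0,0,-0.0375],"grip":1},{"offset":[0.078,-0.112,0],"dr":[0,0,-0.0375],"grip":1},{"offset":[0.078,-0.112,0],"dr":[0,0,-0.0375],"grip":1},{"offset":[0.078,-0.112,0],"dr":[0,0,-0.0375],"grip":1},{"offset":[0.078,-0.112,0],"dr":[0,0,-0.0375],"grip":1}]' 60
```

```text
[0.65538813 0.41819384 0.19674695]
time: 1.9
tool_pos: [0.394, 0.2932, 0.3009]
eef_rot: [63.9, 90.0, 30.2]
contact_force: [0.3, 0.0, -0.4]
grip_width: 0.0878
```

```bash

python3 -m inch '[{"offset":[0.078,-0.112,0],"dr":[0,0,-0.0375],"grip":1},{"offset":[0.078,-0.112,0],"dr":[0,0,-0.0375],"grip":1},{"offset":[0.078,-0.112,0],"dr":[0,0,-0.0375],"grip":1},{"offset":[0.078,-0.112,0],"dr":[0,0,-0.0375],"grip":1},{"offset":[0.078,-0.112,0],"dr":[0,0,-0.0375],"grip":1},{"offset":[0.078,-0.112,0],"dr":[0,0,-0.0375],"grip":1},{"offset":[0.078,-0.112,0],"dr":[0,0,-0.0375],"grip":1},{"offset":[0.078,-0.112,0],"dr":[0,0,-0.0375],"grip":1},{"offset":[0,0,0],"dr":[0,0,0],"grip":1}]' 60
cat > st.py <<'E'
from h import *
import sys
s=ctrl.state();r=R.from_euler("xyz",s["eef_rot"],degrees=True).as_matrix()
print("t",s["time"],"pos",s["tool_pos"].round(4),"az",np.degrees(np.arctan2(r[1,1],r[0,1])).round(2),"xdown",r[:,0].round(4),"F",s["contact_force"].round(2),"M",s["wrist_torque"].round(3),"w",round(s["grip_width"],4),"q6",s["qpos"][5].round(1))
if len(sys.argv)>1:
    cv2.imwrite(f"pics/{sys.argv[1]}.png",np.hstack([imaging.grab_frame(n)[:,:,::-1][a:a+200,b:b+200].repeat(2,0).repeat(2,1) for n,a,b in(("side",60,170),("top",60,230))]))
E
python3 st.py a1
```

```text
time: 2.8
tool_pos: [0.5822, 0.0219, 0.2988]
eef_rot: [-102.9, 89.9, -150.4]
contact_force: [0.4, 0.0, -0.0]
grip_width: 0.0878
t 2.8 pos [0.5822 0.0219 0.2988] az 42.57 xdown [-0.0023 -0.0013 -1.    ] F [ 0.37  0.01 -0.04] M [-0.028  0.004  0.026] w 0.0878 q6 -43.7
```

View pics/a1.png

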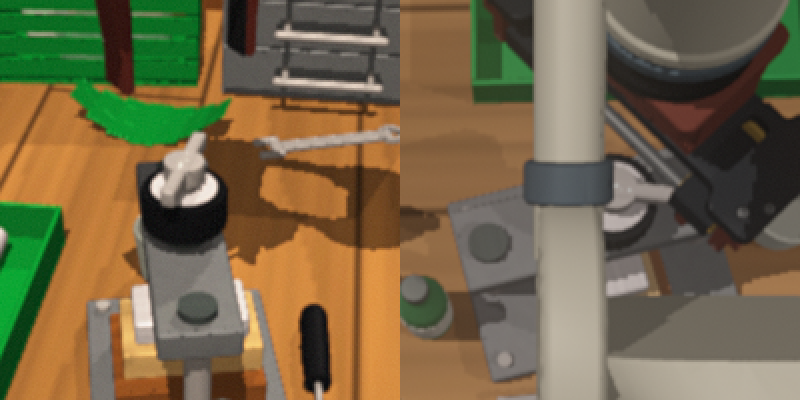

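The arm is above the ring and the side view shows the ring and bar undisturbed. I'll check that the arm has settled.

```bash
python3 st.py
```

```text
t 2.9 pos [0.5807 0.0253 0.3   ] az 42.82 xdown [-1.3e-03  4.0e-04 -1.0e+00] F [-0.3   0.6   0.29] M [0.017 0.073 0.049] w 0.088 q6 -43.7
```

```bash

python3 -m inch '[{"offset":[0,0.003,-0.08],"dr":[0,0,0],"grip":1},{"offset":[0,0,-0.08],"dr":[0,0,0],"grip":1},{"offset":[0,0,-0.08],"dr":[0,0,0],"grip":1},{"offset":[0,0,-0.08],"dr":[0,0,0],"grip":1},{"offset":[0,0,-0.06],"dr":[0,0,0],"grip":1},{"offset":[0,0,-0.035],"dr":[0,0,0],"grip":1},{"offset":[0,0,0],"dr":[0,0,0],"grip":1}]' 60
python3 st.py a2;python3 st.py
```

```text
time: 3.6
tool_pos: [0.5796, 0.0279, 0.1749]
eef_rot: [-139.4, 89.9, 173.6]
contact_force: [-0.6, -1.3, 0.6]
grip_width: 0.0878
t 3.6 pos [0.5796 0.0279 0.1749] az 42.99 xdown [-2.2e-03  2.0e-04 -1.0e+00] F [-0.65 -1.27  0.56] M [-0.052  0.037 -0.002] w 0.0878 q6 -43.6
t 3.7 pos [0.5806 0.0274 0.1773] az 42.95 xdown [ 1.4e-03  1.0e-04 -1.0e+00] F [-0.52  0.7   0.3 ] M [-0.027  0.072 -0.026] w 0.0878 q6 -43.6
```

View pics/a2.png

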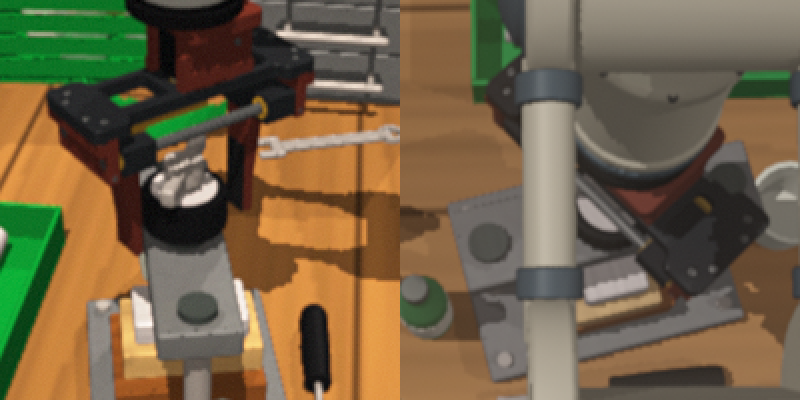

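Fingers straddle the ring, and the bar is clear of them. I'll close now.

```bash

python3 -m inch '[{"offset":[0,0,0],"dr":[0,0,0],"grip":0.6},{"offset":[0,0,0],"dr":[0,0,0],"grip":0.4},{"offset":[0,0,0],"dr":[0,0,0],"grip":0.4},{"offset":[0,0,0],"dr":[0,0,0],"grip":0.4},{"offset":[0,0,0],"dr":[0,0,0],"grip":0.4}]' 50
python3 st.py
```

```text
time: 4.2
tool_pos: [0.5813, 0.0272, 0.1767]
eef_rot: [66.3, 89.9, 19.2]
contact_force: [3.9, 1.0, 0.9]
grip_width: 0.0611
t 4.2 pos [0.5813 0.0272 0.1767] az 42.92 xdown [ 2.1e-03  7.0e-04 -1.0e+00] F [3.88 0.96 0.87] M [ 0.225 -0.401 -0.063] w 0.0611 q6 -43.6
```

```bash

python3 -m inch '[{"offset":[0,0,0],"dr":[0,0,-0.1],"grip":0.4},{"offset":[0,0,0],"dr":[0,0,-0.14],"grip":0.4},{"offset":[0,0,0],"dr":[0,0,-0.14],"grip":0.4},{"offset":[0,0,0],"dr":[0,0,-0.14],"grip":0.4},{"offset":[0,0,0],"dr":[0,0,-0.14],"grip":0.4}]' 50
python3 st.py a3; python3 st.py
```

```text
time: 4.7
tool_pos: [0.581, 0.027, 0.1767]
eef_rot: [86.8, 89.9, 9.8]
contact_force: [1.4, 2.1, 1.4]
grip_width: 0.0615
t 4.7 pos [0.581  0.027  0.1767] az 12.99 xdown [ 1.3e-03  2.0e-04 -1.0e+00] F [1.36 2.08 1.42] M [ 0.102 -0.21   0.439] w 0.0615 q6 -13.7
t 4.8 pos [0.581  0.0269 0.1767] az 13.13 xdown [ 1.4e-03  3.0e-04 -1.0e+00] F [2.77 2.92 2.01] M [ 0.263 -0.235 -0.426] w 0.0616 q6 -13.8
```

View pics/a3.png

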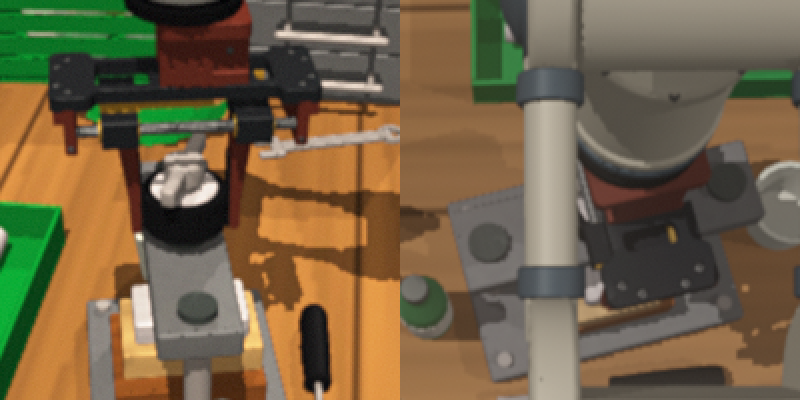

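```bash

python3 -m inch '[{"offset":[0,0,0],"dr":[0,0,-0.14],"grip":0.4},{"offset":[0,0,0],"dr":[0,0,-0.14],"grip":0.4},{"offset":[0,0,0],"dr":[0,0,-0.14],"grip":0.4},{"offset":[0,0,0],"dr":[0,0,-0.14],"grip":0.4},{"offset":[0,0,0],"dr":[0,0,-0.14],"grip":0.4},{"offset":[0,0,0],"dr":[0,0,-0.14],"grip":0.4}]' 50
python3 st.py
python3 -m inch '[{"offset":[0,0,0],"dr":[0,0,-0.14],"grip":0.4},{"offset":[0,0,0],"dr":[0,0,-0.14],"grip":0.4},{"offset":[0,0,0],"dr":[0,0,-0.14],"grip":0.4},{"offset":[0,0,0],"dr":[0,0,-0.14],"grip":0.4},{"offset":[0,0,0],"dr":[0,0,-0.14],"grip":0.4}]' 50
python3 st.py
```

```text
time: 5.4
tool_pos: [0.5806, 0.027, 0.1767]
eef_rot: [150.2, 90.0, 35.6]
contact_force: [-0.4, 0.6, 2.6]
grip_width: 0.0613
t 5.4 pos [0.5806 0.027  0.1767] az -24.62 xdown [ 4.e-04  3.e-04 -1.e+00] F [-0.36  0.55  2.6 ] M [ 0.078 -0.008  0.377] w 0.0613 q6 23.9
time: 5.9
tool_pos: [0.5803, 0.0272, 0.1767]
eef_rot: [-105.9, 90.0, 108.0]
contact_force: [-1.6, 2.6, 2.9]
grip_width: 0.0615
t 5.9 pos [0.5803 0.0272 0.1767] az -56.1 xdown [-2.e-04  5.e-04 -1.e+00] F [-1.58  2.59  2.89] M [0.119 0.246 0.342] w 0.0615 q6 55.4
```

```bash

python3 -m inch '[{"offset":[0,0,0],"dr":[0,0,0],"grip":0.4},{"offset":[0,0,0],"dr":[0,0,0],"grip":1},{"offset":[0,0,0],"dr":[0,0,0],"grip":1},{"offset":[0,0,0],"dr":[0,0,0],"grip":1},{"offset":[0,0,0],"dr":[0,0,0],"grip":1}]' 50
python3 st.py a4
```

```text
time: 6.4
tool_pos: [0.5805, 0.0265, 0.1757]
eef_rot: [-15.2, 90.0, -161.2]
contact_force: [0.4, -1.3, -0.2]
grip_width: 0.0869
t 6.4 pos [0.5805 0.0265 0.1757] az -56.06 xdown [-7.e-04 -2.e-04 -1.e+00] F [ 0.35 -1.27 -0.2 ] M [-0.047  0.133 -0.022] w 0.0869 q6 55.3
```

View pics/a4.png

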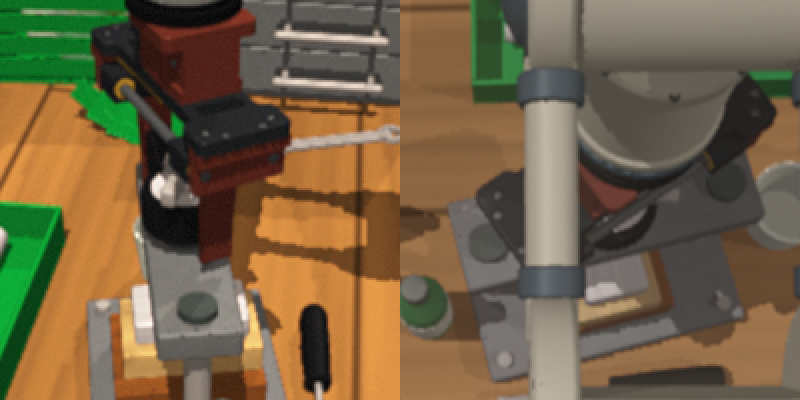

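The fingers are open and off the ring, and the bar is unmoved as far as it shows. I'll turn back, staying inside the allowed sector.

```bash

python3 -m inch '[{"offset":[0,0,0],"dr":[0,0,0.1],"grip":1},{"offset":[0,0,0],"dr":[0,0,0.18],"grip":1},{"offset":[0,0,0],"dr":[0,0,0.18],"grip":1},{"offset":[0,0,0],"dr":[0,0,0.18],"grip":1},{"offset":[0,0,0],"dr":[0,0,0.18],"grip":1},{"offset":[0,0,0],"dr":[0,0,0.18],"grip":1},{"offset":[0,0,0],"dr":[0,0,0.18],"grip":1}]' 50
python3 -m inch '[{"offset":[0,0,0],"dr":[0,0,0.18],"grip":1},{"offset":[0,0,0],"dr":[0,0,0.18],"grip":1},{"offset":[0,0,0],"dr":[0,0,0.18],"grip":1},{"offset":[0,0,0],"dr":[0,0,0.18],"grip":1},{"offset":[0,0,0],"dr":[0,0,0.18],"grip":1},{"offset":[0,0,0],"dr":[0,0,0.12],"grip":1},{"offset":[0,0,0],"dr":[0,0,0],"grip":1}]' 50
python3 st.py a5
```

```text
time: 7.2
tool_pos: [0.5806, 0.0267, 0.1761]
eef_rot: [-31.6, 90.0, -124.2]
contact_force: [0.9, -0.4, -0.2]
grip_width: 0.0879
time: 7.9
tool_pos: [0.5806, 0.0267, 0.1761]
eef_rot: [-71.2, 90.0, -118.3]
contact_force: [0.1, 0.2, 0.6]
grip_width: 0.0878
t 7.9 pos [0.5806 0.0267 0.1761] az 42.96 xdown [-1.e-04 -1.e-04 -1.e+00] F [0.06 0.18 0.57] M [-0.059  0.013 -0.076] w 0.0878 q6 -43.7
```

View pics/a5.png

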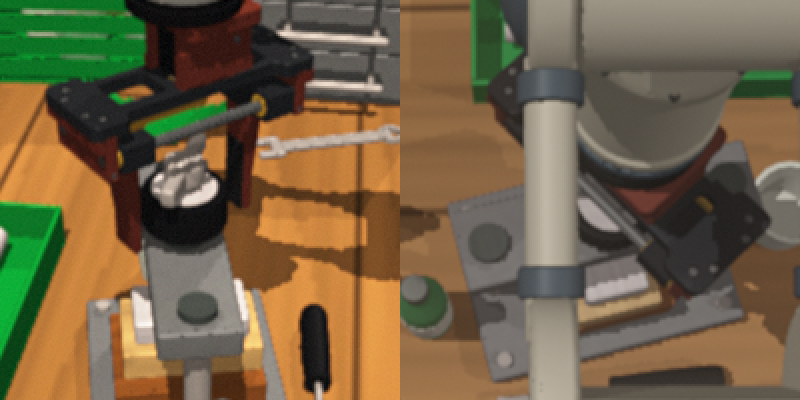

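```bash
cat > q.py <<'E'
from h import *
s=ctrl.state();r=R.from_euler("xyz",s["eef_rot"],degrees=True).as_matrix()
print("t",s["time"],"az",np.degrees(np.arctan2(r[1,1],r[0,1])).round(1),"Mz",s["wrist_torque"][2].round(3),"e6",s["joint_efforts"][5].round(3),"F",s["contact_force"].round(1),"w",round(s["grip_width"],4))
E
python3 -m inch '[{"offset":[0,0,0],"dr":[0,0,0],"grip":0.4},{"offset":[0,0,0],"dr":[0,0,0],"grip":0.4},{"offset":[0,0,0],"dr":[0,0,0],"grip":0.4},{"offset":[0,0,0],"dr":[0,0,0],"grip":0.4},{"offset":[0,0,0],"dr":[0,0,0],"grip":0.4}]' 50 >/dev/null; python3 q.py
python3 -m inch '[{"offset":[0,0,0],"dr":[0,0,-0.1],"grip":0.4},{"offset":[0,0,0],"dr":[0,0,-0.1],"grip":0.4}]' 50 >/dev/null; python3 q.py
python3 -m inch '[{"offset":[0,0,0],"dr":[0,0,-0.1],"grip":0.4},{"offset":[0,0,0],"dr":[0,0,-0.1],"grip":0.4}]' 50 >/dev/null; python3 q.py
python3 -m inch '[{"offset":[0,0,0],"dr":[0,0,-0.1],"grip":0.4},{"offset":[0,0,0],"dr":[0,0,-0.1],"grip":0.4}]' 50 >/dev/null; python3 q.py
python3 -m inch '[{"offset":[0,0,0],"dr":[0,0,-0.1],"grip":0.4},{"offset":[0,0,0],"dr":[0,0,-0.1],"grip":0.4}]' 50 >/dev/null; python3 q.py
```

```text
t 8.5 az 42.9 Mz -0.222 e6 -0.131 F [ 3.9  2.6 -0.7] w 0.0611
t 8.7 az 33.8 Mz 0.379 e6 -0.715 F [ 3.2  1.7 -0.8] w 0.0616
t 8.9 az 24.8 Mz 0.362 e6 -0.664 F [ 3.2  1.7 -0.4] w 0.0613
t 9.1 az 15.8 Mz 0.307 e6 -0.664 F [ 3.6  1.5 -0.8] w 0.0613
t 9.3 az 6.8 Mz 0.412 e6 -0.664 F [ 4.   0.9 -0.6] w 0.0615
```

`joint_efforts[5]` is a clean torque signal: a steady 0.664 when turning free. I'll continue in small steps.

```bash

python3 -m inch '[{"offset":[0,0,0],"dr":[0,0,-0.1],"grip":0.4}]' 50 >/dev/null; python3 q.py
python3 -m inch '[{"offset":[0,0,0],"dr":[0,0,-0.1],"grip":0.4}]' 50 >/dev/null; python3 q.py
python3 -m inch '[{"offset":[0,0,0],"dr":[0,0,-0.1],"grip":0.4}]' 50 >/dev/null; python3 q.py
python3 -m inch '[{"offset":[0,0,0],"dr":[0,0,-0.1],"grip":0.4}]' 50 >/dev/null; python3 q.py
python3 -m inch '[{"offset":[0,0,0],"dr":[0,0,-0.1],"grip":0.4}]' 50 >/dev/null; python3 q.py
python3 -m inch '[{"offset":[0,0,0],"dr":[0,0,-0.1],"grip":0.4}]' 50 >/dev/null; python3 q.py
```

```text
t 9.4 az 2.3 Mz 0.383 e6 -0.664 F [ 2.9  1.8 -0.4] w 0.0613
t 9.5 az -2.2 Mz 0.336 e6 -0.664 F [ 2.   2.  -0.5] w 0.0615
t 9.6 az -6.7 Mz 0.387 e6 -0.663 F [ 2.2  0.7 -0.6] w 0.0615
t 9.7 az -11.2 Mz 0.38 e6 -0.663 F [ 2.3  0.8 -0.2] w 0.0616
t 9.8 az -15.7 Mz 0.359 e6 -0.663 F [ 1.7  1.  -1.2] w 0.0612
t 9.9 az -20.2 Mz 0.402 e6 -0.663 F [ 0.7  1.4 -0.9] w 0.0613
```

```bash

python3 -m inch '[{"offset":[0,0,0],"dr":[0,0,-0.1],"grip":0.4}]' 50 >/dev/null; python3 q.py
python3 -m inch '[{"offset":[0,0,0],"dr":[0,0,-0.1],"grip":0.4}]' 50 >/dev/null; python3 q.py
python3 -m inch '[{"offset":[0,0,0],"dr":[0,0,-0.1],"grip":0.4}]' 50 >/dev/null; python3 q.py
python3 -m inch '[{"offset":[0,0,0],"dr":[0,0,-0.1],"grip":0.4}]' 50 >/dev/null; python3 q.py
python3 -m inch '[{"offset":[0,0,0],"dr":[0,0,-0.1],"grip":0.4}]' 50 >/dev/null; python3 q.py
python3 -m inch '[{"offset":[0,0,0],"dr":[0,0,-0.1],"grip":0.4}]' 50 >/dev/null; python3 q.py
python3 -m inch '[{"offset":[0,0,0],"dr":[0,0,-0.1],"grip":0.4}]' 50 >/dev/null; python3 q.py
python3 -m inch '[{"offset":[0,0,0],"dr":[0,0,-0.1],"grip":0.4}]' 50 >/dev/null; python3 q.py
```

```text
t 10.0 az -24.7 Mz 0.373 e6 -0.663 F [ 2.2  0.7 -0.7] w 0.0611
t 10.1 az -29.2 Mz 0.398 e6 -0.663 F [ 2.1  1.5 -1.1] w 0.0615
t 10.2 az -33.7 Mz 0.422 e6 -0.662 F [1.3 2.3 0.1] w 0.0615
t 10.3 az -38.2 Mz 0.344 e6 -0.662 F [ 1.4  1.4 -0.6] w 0.0613
t 10.4 az -42.7 Mz 0.371 e6 -0.662 F [0.3 1.6 0.1] w 0.0614
t 10.5 az -47.2 Mz 0.38 e6 -0.662 F [ 0.6  1.9 -0.5] w 0.0615
t 10.6 az -51.7 Mz 0.38 e6 -0.662 F [1.8 1.9 0.3] w 0.0614
t 10.7 az -56.2 Mz 0.371 e6 -0.662 F [0.4 1.4 0.3] w 0.0613
```

There has been no touch by 198° (3.46 rad), close to the given upper limit, so it should come early in the third stroke. I'll re-grip.

```bash

python3 -m inch '[{"offset":[0,0,0],"dr":[0,0,0],"grip":0.4},{"offset":[0,0,0],"dr":[0,0,0],"grip":1},{"offset":[0,0,0],"dr":[0,0,0],"grip":1},{"offset":[0,0,0],"dr":[0,0,0],"grip":1},{"offset":[0,0,0],"dr":[0,0,0],"grip":1}]' 50
python3 -m inch '[{"offset":[0,0,0],"dr":[0,0,0.1],"grip":1},{"offset":[0,0,0],"dr":[0,0,0.18],"grip":1},{"offset":[0,0,0],"dr":[0,0,0.18],"grip":1},{"offset":[0,0,0],"dr":[0,0,0.18],"grip":1},{"offset":[0,0,0],"dr":[0,0,0.18],"grip":1},{"offset":[0,0,0],"dr":[0,0,0.18],"grip":1},{"offset":[0,0,0],"dr":[0,0,0.18],"grip":1}]' 50 >/dev/null
python3 -m inch '[{"offset":[0,0,0],"dr":[0,0,0.18],"grip":1},{"offset":[0,0,0],"dr":[0,0,0.18],"grip":1},{"offset":[0,0,0],"dr":[0,0,0.18],"grip":1},{"offset":[0,0,0],"dr":[0,0,0.18],"grip":1},{"offset":[0,0,0],"dr":[0,0,0.18],"grip":1},{"offset":[0,0,0],"dr":[0,0,0.12],"grip":1},{"offset":[0,0,0],"dr":[0,0,0],"grip":1}]' 50
python3 st.py a6
python3 - <<'E'
from h import *
im=imaging.grab_frame("side")[110:310,200:370,::-1];cv2.imwrite("pics/a6s.png",cv2.resize(im,None,fx=3,fy=3,interpolation=cv2.INTER_CUBIC))
E
```

```text
time: 11.2
tool_pos: [0.5806, 0.0265, 0.1761]
eef_rot: [40.4, 90.0, -105.7]
contact_force: [0.5, -0.7, 1.0]
grip_width: 0.0872
time: 12.6
tool_pos: [0.5806, 0.0266, 0.1761]
eef_rot: [-67.2, 90.0, -114.3]
contact_force: [-0.0, 0.3, 0.6]
grip_width: 0.0875
t 12.6 pos [0.5806 0.0266 0.1761] az 42.95 xdown [-1.e-04 -2.e-04 -1.e+00] F [-0.03  0.29  0.58] M [-0.042  0.003 -0.04 ] w 0.0875 q6 -43.7
```

View pics/a6.png

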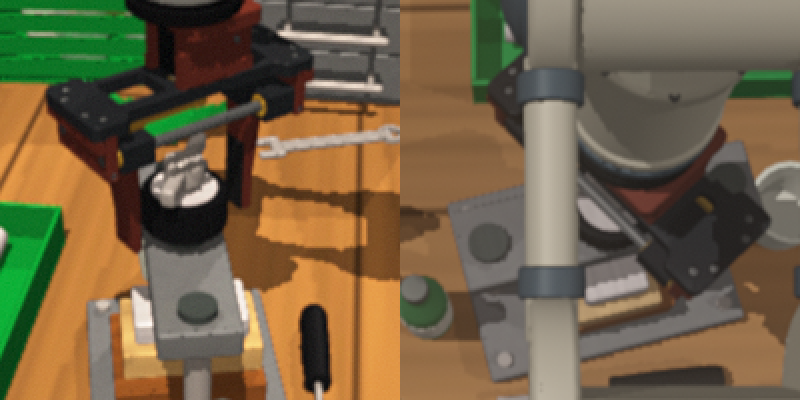

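View pics/a6s.png

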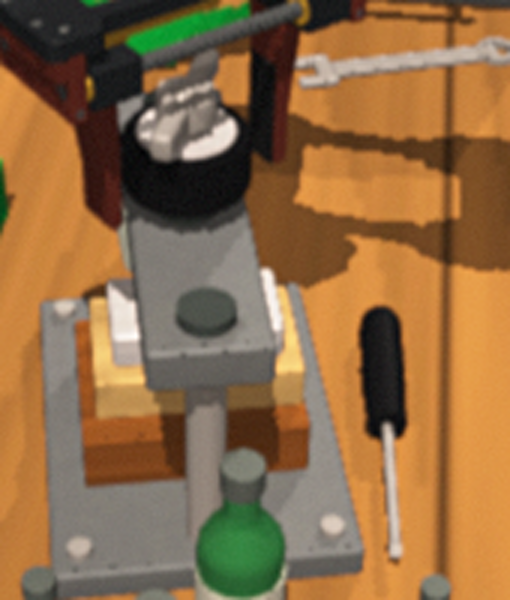

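The bar is in the same direction as before, the bracket is unmoved and the glue bottle is upright (side pixel ~280,262). Third stroke, reading after every row.

```bash

python3 -m inch '[{"offset":[0,0,0],"dr":[0,0,0],"grip":0.4},{"offset":[0,0,0],"dr":[0,0,0],"grip":0.4},{"offset":[0,0,0],"dr":[0,0,0],"grip":0.4},{"offset":[0,0,0],"dr":[0,0,0],"grip":0.4},{"offset":[0,0,0],"dr":[0,0,0],"grip":0.4}]' 60 >/dev/null; python3 q.py
python3 -m inch '[{"offset":[0,0,0],"dr":[0,0,-0.1],"grip":0.4}]' 60 >/dev/null; python3 q.py
python3 -m inch '[{"offset":[0,0,0],"dr":[0,0,-0.1],"grip":0.4}]' 60 >/dev/null; python3 q.py
python3 -m inch '[{"offset":[0,0,0],"dr":[0,0,-0.1],"grip":0.4}]' 60 >/dev/null; python3 q.py
python3 -m inch '[{"offset":[0,0,0],"dr":[0,0,-0.1],"grip":0.4}]' 60 >/dev/null; python3 q.py
python3 -m inch '[{"offset":[0,0,0],"dr":[0,0,-0.1],"grip":0.4}]' 60 >/dev/null; python3 q.py
```

```text
t 13.25 az 42.9 Mz -0.155 e6 -0.128 F [ 4.3  2.9 -1.6] w 0.061
t 13.35 az 38.4 Mz 0.336 e6 -1.337 F [ 3.3  2.5 -1. ] w 0.0612
t 13.45 az 33.8 Mz 0.491 e6 -0.696 F [ 4.1  1.9 -0.6] w 0.0613
t 13.55 az 29.3 Mz 0.568 e6 -0.456 F [ 3.7  0.8 -0.1] w 0.0614
t 13.65 az 24.8 Mz 0.602 e6 -0.461 F [ 4.1  1.3 -0.5] w 0.0614
t 13.75 az 20.3 Mz 0.587 e6 -0.455 F [ 3.6  1.8 -0.4] w 0.0613
```

Touch came at az≈32°, with Mz rising from 0.375 to 0.59 N m. That is about 3.62 rad in total, which fits. We're about 0.2 rad past touch, and the target is about 0.65 rad (~3 mm of 8).

```bash

python3 -m inch '[{"offset":[0,0,0],"dr":[0,0,-0.1],"grip":0.4},{"offset":[0,0,0],"dr":[0,0,-0.1],"grip":0.4}]' 60 >/dev/null; python3 q.py
python3 -m inch '[{"offset":[0,0,0],"dr":[0,0,-0.1],"grip":0.4}]' 60 >/dev/null; python3 q.py
python3 -m inch '[{"offset":[0,0,0],"dr":[0,0,-0.1],"grip":0.4}]' 60 >/dev/null; python3 q.py
python3 -m inch '[{"offset":[0,0,0],"dr":[0,0,-0.1],"grip":0.4}]' 60 >/dev/null; python3 q.py
python3 -m inch '[{"offset":[0,0,0],"dr":[0,0,-0.1],"grip":0.4}]' 60 >/dev/null; python3 q.py
```

```text
t 13.95 az 11.3 Mz 0.506 e6 -0.442 F [ 3.1  1.3 -0.1] w 0.0614
t 14.05 az 6.8 Mz 0.635 e6 -0.436 F [ 2.6  1.8 -0.3] w 0.061
t 14.15 az 2.3 Mz 0.627 e6 -0.429 F [ 2.4  1.6 -0.4] w 0.0613
t 14.25 az -2.2 Mz 0.641 e6 -0.423 F [ 2.2  1.6 -1.1] w 0.0612
t 14.35 az -6.7 Mz 0.595 e6 -0.417 F [ 2.   0.3 -0.5] w 0.0617
```

The torque slope is 0.08 N m/rad, matching the spring (0.14/1.8). That puts us about 0.65–0.8 rad past touch, roughly 3–3.7 mm of 8. I'll stop, release and retreat.

```bash

python3 -m inch '[{"offset":[0,0,0],"dr":[0,0,0],"grip":0.4},{"offset":[0,0,0],"dr":[0,0,0],"grip":0.6},{"offset":[0,0,0],"dr":[0,0,0],"grip":1},{"offset":[0,0,0],"dr":[0,0,0],"grip":1},{"offset":[0,0,0],"dr":[0,0,0],"grip":1},{"offset":[0,0,0],"dr":[0,0,0],"grip":1}]' 60;python3 q.py
python3 -m inch '[{"offset":[0,0,0.04],"dr":[0,0,0],"grip":1},{"offset":[0,0,0.07],"dr":[0,0,0],"grip":1},{"offset":[0,0,0.08],"dr":[0,0,0],"grip":1},{"offset":[0,0,0.1],"dr":[0,0,0],"grip":1},{"offset":[0,0,0.1],"dr":[0,0,0],"grip":1},{"offset":[0,0,0.08],"dr":[0,0,0],"grip":1}]' 60;python3 q.py
python3 -m inch '[{"offset":[-0.1,0.1,0],"dr":[0,0,0],"grip":1},{"offset":[-0.1,0.12,0],"dr":[0,0,0],"grip":1},{"offset":[-0.1,0.12,0],"dr":[0,0,0],"grip":1},{"offset":[-0.1,0.12,0],"dr":[0,0,0],"grip":1},{"offset":[-0.1,0.12,0],"dr":[0,0,0],"grip":1},{"offset":[0,0.12,0],"dr":[0,0,0],"grip":1},{"offset":[0,0.12,0],"dr":[0,0,0],"grip":1},{"offset":[0,0.12,0],"dr":[0,0,0],"grip":1},{"offset":[0,0,0],"dr":[0,0,0],"grip":1}]' 60
python3 - <<'E'
from h import *
for n in("side","top"): cv2.imwrite(f"pics/{n}9.png",imaging.grab_frame(n)[:,:,::-1])
a=cv2.imread("pics/side9.png")[110:310,200:370];b=cv2.imread("pics/top9.png")[110:290,180:450]
cv2.imwrite("pics/sc9.png",cv2.resize(a,None,fx=3,fy=3,interpolation=cv2.INTER_CUBIC)[:600])
cv2.imwrite("pics/tc9.png",cv2.resize(b,None,fx=2.9,fy=2.9,interpolation=cv2.INTER_CUBIC))
E
```

```text
time: 14.95
tool_pos: [0.5804, 0.0265, 0.1761]
eef_rot: [-46.7, 90.0, -143.3]
contact_force: [0.3, -0.3, 0.0]
grip_width: 0.0871
t 14.95 az -6.6 Mz -0.015 e6 -0.006 F [ 0.3 -0.3  0. ] w 0.0871
time: 15.55
tool_pos: [0.5805, 0.0267, 0.3204]
eef_rot: [93.9, 89.9, -2.7]
contact_force: [-0.1, 1.2, 0.3]
grip_width: 0.0877
t 15.55 az -6.6 Mz -0.016 e6 -0.001 F [-0.1  1.2  0.3] w 0.0877
time: 16.45
tool_pos: [0.4298, 0.3119, 0.317]
eef_rot: [-110.1, 89.9, 153.5]
contact_force: [-0.3, 0.0, -0.1]
grip_width: 0.0878
```

View pics/sc9.png

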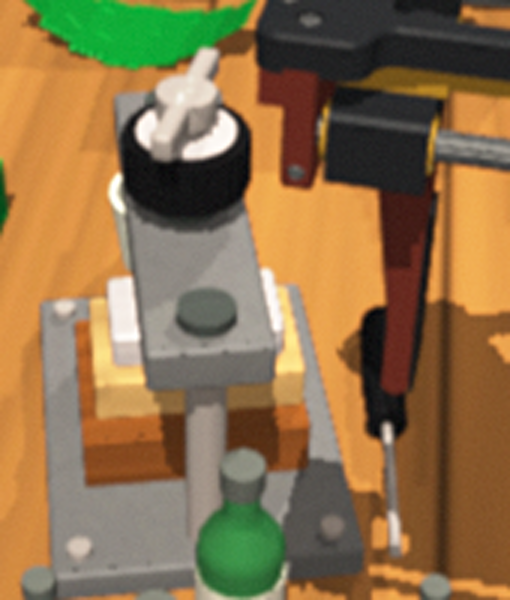

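View pics/tc9.png

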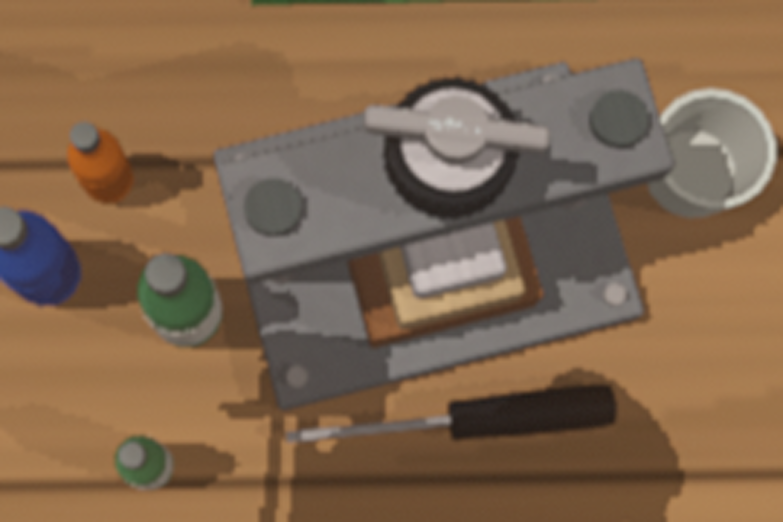

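The bar, bracket and all bottles stand at the same pixels as in the first pictures: bar ends at crop 366,117 and 548,137, big green bottle at 180,300. The robot touches nothing, so I'll hand in.

```bash
python3 -c "
from rig import close_job
print(close_job())"
```

```text
the job is handed in; nothing more can be done
None
```

I clamped the bracket by turning only the outer ring clockwise, then let go and backed the arm away. The job was handed in at about 16.5 s, well under the 56 s limit. It took three strokes, about 248° in total, with every grip on the ring at least 40° clear of the bar.

- **Touch:** the foot met the bracket at about 3.6 rad, at the upper end of the given 2–3.6 rad range. The ring's torque rose from about 0.38 to about 0.59 N m.
- **Compression:** after touch the torque rose at 0.08 N m/rad, which matches the given spring. I stopped about 0.65 rad past touch by angle, or 0.8 rad by torque. The two estimates disagree slightly, but both put the spring at roughly 3–3.7 mm of its 8 mm.
- **Last pictures:** the bar, bracket, glue bottle (the larger green one) and its look-alikes stood where they began, and the arm touched nothing.
- **Not seen:** the bridge hides the foot from both cameras, so contact and compression rest on the torque and angle readings alone.

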